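Show a guest the tea things

ROBOT

A 7-joint arm with a two-finger parallel gripper is mounted at the origin on a cart in front of the work surface, level with it; the furniture and walls round the work are solid. World frame = base frame: x ahead of the robot, y to its left, z up, the work surface at z = 0. Lengths are in m, angles in rad, forces in N, time in s.
With the tool pointing down it reaches from about 0.35 to 0.9 m from the base axis. Payload 8.1 kg.
Tool frame: the origin (TCP) lies between the finger pads, 19 mm behind the fingertips; this is the grasp point; z points along the fingers, y is the line along which they close (so a half turn about z gives the same grasp; the last joint's range is limited). The gripper opens to 85 mm and grips with 20 to 120 N. Pads are 22 mm wide; open, the fingers measure 114 mm over their backs; the gripper's body (76 mm by 85 mm) begins 54 mm behind the grasp point. The pads swing forward as they close: fully open they stand 13 mm farther back than shut.
Start: joints at [-1.404, 0.434, 0.025, 1.573, -0.012, 1.134, -0.075], TCP at [0.167, 0.602, 0.25] pointing down, gripper open.
Joint ranges: [-2.62, 2.62], [-0.44, 2.09], [-1.27, 1.32], [0.08, 2.57], [-1.32, 4.46], [0.12, 2], [-2.74, 2.74]. Speed limits (rad/s): [2.22, 2.22, 3.01, 3.01, 3.14, 3.14, 3.14].

INTERFACE

Orientations are given as [roll, pitch, yaw] about the fixed x, y, z axes, in that order (R = Rz(yaw) Ry(pitch) Rx(roll)).
In Python, from plant import bot gives the robot as it stands.
- The arm moves only by the tool jog_arm, never from a script. Its argument "deltas" is a list of rows, each a list of 3 entries, a list of its own where there are three numbers: the shift along the tool's x, y, z in cm, then the turn about the tool's z in degrees, then the finger opening in cm, from 0 to 8.54. In form: [[[dx, dy, dz], turn, gripper], ...]. A call has exactly 5 rows; each row shifts and turns the commanded pose from where the row before left it, along the tool's axes as they then stand; what a row does not reach is not made up. A row lasts 1/12 s, in which the tool goes at most 41.7 mm and 7.16 degrees, less where a joint would pass 70% of its speed; a pose out of reach is approached as far as the arm can. A call is refused whole if a number of a shift passes 4.17 or a number of a turn 7.16, either way. A call with a gripper value outside its range is refused whole. The fingers move at their own pace and stop on an object; "squeeze" is the grip in N (left out, the last holds). Time passes only in rows, so rows that do not move let the fingers close, or fill a call up. It gives the time, the measured TCP pose, the force, the opening and the grip force at its end, in the units of the state.
- bot.state(): the state, without advancing time (a new reading comes with each control period).
- bot.snapshot(name): name is "side" or "top"; returns a dict with "img" (384x512x3 uint8, blue, green, red), "intrinsics" (3x3 intrinsics, pixels), "eye" and "rotation" of the camera in the world. Camera axes: x right, y down, z forward; pixel columns grow to the right and rows downward; lengths in m; the calibration is good to about 2 mm. A picture is of the moment at which its call begins. There is no depth.
- bot.finish_job(): hands the job in; it is judged then, once.
Trained networks look in a picture, given as the dict that the camera call returned (one of the last four; its "shot" number tells which), for a name from the list of things; names that differ only in an ending like _2 or _b are one class to them, and where a whole thing is asked for, a point or a joint stands for the part that bears it (a point fixed in the world has none). Each returns a list of dicts, best first, with "confidence" (0 to 1); they miss things now and then, are a little off and sometimes report something else, mostly with a low value. They report only what shows in the picture. A call takes as long as a camera call.
- bot.outline_of(picture, target): "pixels" (384x512 bool, what is visible of it) and "point" ([column, row] in pixels, amid what is visible of it).
The state is a dict: "time_s": time; "q": joint angles; "joint_vel": joint speeds; "effort": joint torques, N m; "position": TCP position; "tool_rot": TCP orientation; "force": force on the tool from outside, world axes, zero at the start; "moment": the same for the moment, N m; "finger_gap": finger opening in m; "gripper_force": force on a finger pad.
Only numpy, scipy, OpenCV 4.12 (cv2) and the standard library are available. Lean on these libraries where they do the work, as an engineer would, in place of code of your own. Each camera call takes 0.05 s, during which the arm holds its last target. There are 200 camera calls.

TASK

A guest wants to make tea: show them what to use by pointing down from just above (fingertips a few centimetres clear), first at the knob of the green tea tin, then at the middle of the teal mug's mouth, then at the bowl of the teaspoon, staying still for a good two seconds at each. Finish still pointing at the spoon's bowl. Touch, push or lift nothing, keep clear of everything as you pass from one to the next, and do not point at the red pot or the mug with the window pattern.

Things in the scene. Friction and masses are not known exactly. Their poses are not given: they have to be found in the camera images.
- tea_tin: square dark green tea tin with a closed lid (shut for good), 92 x 87 mm and 125 mm tall over the small knob; loose, origin under its centre on the worktop, z up. The tin, teal mug, red pot and window mug stand in a row along the front of the worktop in any order, two to the left and two to the right of the teaspoon, at least 130 mm apart centre to centre
- tin_knob (a point): top of the knob in the middle of the tea tin's lid, 125 mm above the worktop; z up. Point here first
- teal_mug: mug, teal above and white below, 87 mm across, 91 mm tall, open at the top; loose, upright, origin on the worktop, 15 mm off the cup's axis towards the handle; the handle points to its -y and reaches 58 mm from the origin
- teal_mug_mouth (a point): centre of the teal mug's open mouth, level with the rim, 91 mm above the worktop; z up. Point here second, above the rim (not dipped into the mug)
- teaspoon: plain steel teaspoon, 138 x 28 mm, 12 mm high, lying flat in the middle of the row, straight ahead of the robot, its bowl towards the robot and its handle away; loose, origin at the middle of its length on the worktop, x along the spoon to the bowl's end. Beware the wall cupboard above: it overhangs the worktop from x = 0.58 on, 0.45 m up
- spoon_bowl (a point): middle of the spoon's bowl, 48 mm from the spoon's origin, at the height of the rim of the bowl (12 mm above the worktop); z up. Point here third and stay
- red_pot: round red pot with a grey lid and knob, 79 mm across, 89 mm tall; a bystander, origin under its centre
- pot_knob (a point): top of the red pot's knob, 89 mm above the worktop; not to be pointed at
- window_mug: white mug with rows of red and blue windows, 80 mm across, 90 mm tall; a bystander, origin on the worktop, 17 mm off the cup's axis towards the handle, which points to its -y and reaches 57 mm from the origin
- window_mug_mouth (a point): centre of the window mug's open mouth, 90 mm above the worktop; not to be pointed at

How it is judged:
By the outcome, as a careful person would: the job done as asked, in the order asked, and still so for the second after the job is handed in, with the robot touching nothing.
It also fails if it takes over 59 s, if anything falls off the work surface, if the arm or the gripper's body presses on something with over 40 N, if the wrist force passes 120 N, or if a joint passes its speed limit or range.

## Working session

There is one attempt and no reset: what is moved stays moved. The work goes in short steps, Python scripts to look and compute and a tool call to move; the robot and the scene stay as the last step left them, time stands still between calls to the robot, and variables do not carry over. Pictures are saved under pics/ and viewed, at most 10 in all, crops included, and the job is handed in when it is done.

Besides the shell and the picture viewer there is one more tool, called as name([rows], argument=value, ...), one row to a line, values as JSON. jog_arm: Moves the arm, as the interface text tells. Its arguments: {"type":"object","properties":{"deltas":{"type":"array","items":{"type":"array"}},"squeeze":{"type":"number"}},"required":["deltas"]}

```bash
mkdir -p pics
cat > h.py <<'E'
import numpy as np, cv2
from plant import bot
def ray(p,uv):
    K=np.array(p["intrinsics"]);R=np.array(p["rotation"]);e=np.array(p["eye"])
    return e,R@np.linalg.solve(K,[uv[0],uv[1],1.])
def at(p,uv,z):
    e,d=ray(p,uv);return e+d*(z-e[2])/d[2]
def proj(p,X):
    c=np.array(p["rotation"]).T@(np.array(X)-np.array(p["eye"]));c=np.array(p["intrinsics"])@c;return c[:2]/c[2]
E
python3 - <<'E'
from h import *
np.set_printoptions(precision=3,suppress=True)
s=bot.state();print(s["time_s"],s["position"],s["tool_rot"],s["finger_gap"])
ims=[]
for c in("top","side"):
    p=bot.snapshot(c);im=p["img"].copy();print(c,p["eye"],np.array(p["rotation"])[:,2])
    for n,z in(("tea_tin",.06),("tin_knob",.125),("teal_mug",.045),("teal_mug_mouth",.091),("teaspoon",.006),("spoon_bowl",.012),("red_pot",.045),("window_mug",.045)):
        for o in bot.outline_of(p,n)[:2]:
            uv=o["point"];px=np.argwhere(o["pixels"]);print(n,round(o["confidence"],2),np.round(uv),at(p,uv,z),px.min(0)[::-1],px.max(0)[::-1])
            if o["confidence"]>.4:cv2.circle(im,tuple(int(v) for v in uv),3,(255,0,255),1);cv2.putText(im,n,tuple(int(v) for v in uv),0,.35,(255,0,255))
    cv2.imwrite(f"pics/{c}1.png",im)
E
```

```text
0.0 [0.166 0.602 0.249] [-3.14   0.     2.872] 0.08523539737605518Traceback (most recent call last):
  File "<stdin>", line 6, in <module>
IndexError: too many indices for array: array is 1-dimensional, but 2 were indexed
```

```bash
cat > h.py <<'E'
import numpy as np, cv2
from scipy.spatial.transform import Rotation as Ro
from plant import bot
def snap(c):
    p=bot.snapshot(c);r=np.array(p["rotation"],float)
    R=r.reshape(3,3) if r.size==9 else Ro.from_euler("xyz",r).as_matrix() if r.size==3 else Ro.from_quat(r).as_matrix()
    return p,R
def at(p,R,uv,z):
    e=np.array(p["eye"]);d=R@np.linalg.solve(np.array(p["intrinsics"]),[uv[0],uv[1],1.])
    return e+d*(z-e[2])/d[2]
def proj(p,R,X):
    c=np.array(p["intrinsics"])@(R.T@(np.array(X)-np.array(p["eye"])));return c[:2]/c[2]
E
python3 - <<'E'
from h import *
np.set_printoptions(precision=3,suppress=True)
for c in("top","side"):
    p,R=snap(c);im=p["img"].copy();print(c,p["eye"],p["rotation"],R[:,2])
    print("tcp px",proj(p,R,bot.state()["position"]))
    for n,z in(("tea_tin",.06),("tin_knob",.125),("teal_mug",.045),("teal_mug_mouth",.091),("teaspoon",.006),("spoon_bowl",.012),("red_pot",.045),("window_mug",.045)):
        for o in bot.outline_of(p,n)[:2]:
            uv=o["point"];px=np.argwhere(o["pixels"]);print(n,round(o["confidence"],2),np.round(uv),at(p,R,uv,z),px.min(0)[::-1],px.max(0)[::-1])
            if o["confidence"]>.4:cv2.circle(im,tuple(int(v) for v in uv),3,(255,0,255),1);cv2.putText(im,n,tuple(int(v) for v in uv),0,.35,(255,0,255))
    cv2.imwrite(f"pics/{c}1.png",im)
E
```

```text
top [0.432 0.009 1.307] [-3.078 -0.022 -1.543] [ 0.064 -0.02  -0.998]
tcp px [  1.056 320.619]
tea_tin 0.57 [180. 192.] [0.507 0.205 0.06 ] [159 176] [198 212]
tin_knob 0.8 [178. 195.] [0.497 0.2   0.125] [159 178] [196 211]
teal_mug 0.87 [372. 198.] [ 0.509 -0.381  0.045] [355 183] [387 217]
teal_mug_mouth 0.93 [371. 199.] [ 0.503 -0.363  0.091] [355 183] [388 216]
teaspoon 0.72 [240. 186.] [0.536 0.024 0.006] [234 159] [247 200]
teaspoon 0.23 [318. 193.] [ 0.523 -0.22   0.006] [305 181] [331 206]
spoon_bowl 0.7 [242. 192.] [0.519 0.02  0.012] [234 160] [247 199]
spoon_bowl 0.57 [318. 195.] [ 0.515 -0.218  0.012] [305 181] [331 206]
red_pot 0.73 [319. 196.] [ 0.51  -0.217  0.045] [305 181] [331 206]
red_pot 0.57 [239. 190.] [0.521 0.029 0.045] [234 159] [247 200]
window_mug 0.76 [114. 188.] [0.518 0.405 0.045] [101 172] [140 200]
side [-0.067 -0.842  0.494] [-1.946  0.024 -0.609] [ 0.525  0.768 -0.366]
tcp px [ 75.92  118.264]
tea_tin 0.61 [220. 180.] [0.499 0.213 0.06 ] [205 163] [237 203]
tin_knob 0.85 [225. 182.] [0.419 0.032 0.125] [205 163] [237 203]
teal_mug 0.69 [359. 259.] [ 0.511 -0.372  0.045] [328 233] [382 285]
teal_mug_mouth 0.97 [360. 256.] [ 0.46  -0.415  0.091] [327 234] [382 286]
teaspoon 0.52 [257. 214.] [0.512 0.017 0.006] [249 206] [286 214]
red_pot 0.98 [314. 234.] [ 0.511 -0.228  0.045] [297 215] [328 252]
red_pot 0.47 [358. 259.] [ 0.51  -0.37   0.045] [327 233] [382 285]
window_mug 0.81 [202. 164.] [0.55  0.447 0.045] [190 155] [214 185]
```

View pics/top1.png

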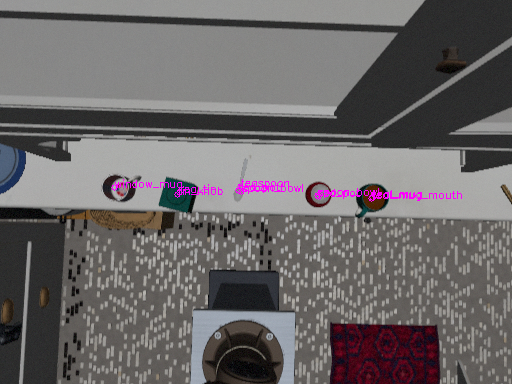

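View pics/side1.png

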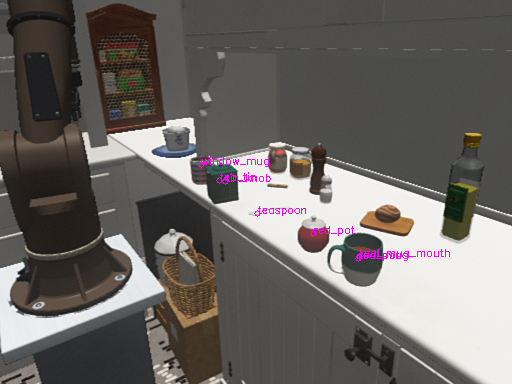

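The top view shows, left to right, the window mug (118,188), green tin (178,194), spoon with its bowl at about (239,195), red pot (319,194) and teal mug (374,198) with its handle pointing down-left. The side view agrees. The network's points drift by view, so I'll fit the known shapes to the outlines in both views.

```bash
cat > fit.py <<'E'
from h import *
from scipy.optimize import minimize
np.set_printoptions(precision=4,suppress=True)
def cyl(r,z0,z1):
    a=np.linspace(0,2*np.pi,24,endpoint=False);return np.array([[r*np.cos(t),r*np.sin(t),z] for z in(z0,z1) for t in a])
def box(x0,x1,y0,y1,z0,z1):return np.array([[x,y,z] for x in(x0,x1) for y in(y0,y1) for z in(z0,z1)])
M={"tea_tin":[box(-.046,.046,-.0435,.0435,0,.110),cyl(.01,.11,.125)],
 "teal_mug":[cyl(.0435,0,.091),box(-.006,.006,-.073,0,.02,.075)],
 "teaspoon":[box(-.069,.03,-.004,.004,.002,.006),cyl(.014,.006,.012)*[1.5,1,1]+[.048,0,0]]}
S=4
def render(p,R,parts,v):
    m=np.zeros((384*S,512*S),np.uint8);c,s=np.cos(v[2]),np.sin(v[2])
    for P in parts:
        W=np.c_[c*P[:,0]-s*P[:,1]+v[0],s*P[:,0]+c*P[:,1]+v[1],P[:,2]]
        uv=np.array([proj(p,R,w) for w in W]);cv2.fillConvexPoly(m,cv2.convexHull(np.round((uv+.5)*S).astype(np.int32)),1)
    return m
V=[snap(c) for c in("top","side")]
G={"tea_tin":(.50,.203),"teal_mug":(.51,-.37),"teaspoon":(.53,.024)}
for n,g in G.items():
    views=[]
    for p,R in (V if n!="teaspoon" else V[:1]):
        o=bot.outline_of(p,n)
        if o:views.append((p,R,np.kron(o[0]["pixels"].astype(np.uint8),np.ones((S,S),np.uint8))))
    def cost(v):
        t=0
        for p,R,m in views:
            r=render(p,R,M[n],v);t+=1-(r&m).sum()/max((r|m).sum(),1)
        return t/len(views)
    yaws={"tea_tin":np.linspace(-.7,.7,5),"teal_mug":np.linspace(-3,3,9),"teaspoon":[np.pi-.3,np.pi,np.pi+.3]}[n]
    best=min((minimize(cost,[*g,y],method="Nelder-Mead",options=dict(initial_simplex=np.array([*g,y])+np.array([[0,0,0],[.02,0,0],[0,.02,0],[0,0,.3]]),xatol=1e-4,fatol=1e-4)) for y in yaws),key=lambda r:r.fun)
    print(n,best.x,"1-IoU",best.fun,len(views))
    if n=="teaspoon":print("bowl",best.x[:2]+.048*np.array([np.cos(best.x[2]),np.sin(best.x[2])]))
    for p,R,m in views:
        cs,_=cv2.findContours(cv2.resize(render(p,R,M[n],best.x),(2048,1536)),0,2)
        p.setdefault("ov",cv2.resize(p["img"],(2048,1536),interpolation=2));cv2.drawContours(p["ov"],cs,-1,(0,0,255),1)
cv2.imwrite("pics/fit.png",np.vstack([V[0][0]["ov"][600:900,560:1360],np.hstack([V[0][0]["ov"][650:950,1300:1700],V[1][0]["ov"][880:1180,1260:1660]])]))
E
python3 fit.py
```

```text
tea_tin [0.5    0.2073 1.2924] 1-IoU 0.12025231323110175 2
teal_mug [ 0.512  -0.3747 -2.1926] 1-IoU 0.16932335803730997 2
teaspoon [0.5607 0.0223 2.9447] 1-IoU 0.43872053872053873 1
bowl [0.5136 0.0317]
```

View pics/fit.png

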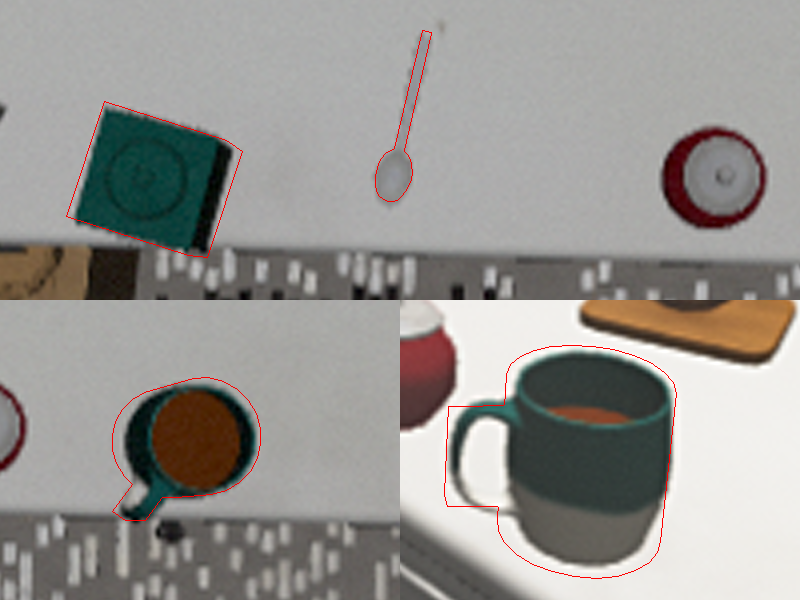

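The fit contours line up on all three things, and the red pot is left alone. The tin knob is at about (175.8,193.6) in the top view, the mug rim centre at (375.3,196.4) and the spoon bowl at (238,193.5). I'll cross-check these against the fit.

Run:
```python
from h import *
np.set_printoptions(precision=4,suppress=True)
p,R=snap("top")
for n,uv,z in(("knob",(175.8,193.6),.125),("mouth",(375.3,196.4),.091),("bowl",(238,193.5),.012),("potknob",(320.8,193.4),.089)):print(n,at(p,R,uv,z))
q,Q=snap("side")
u0,v0=1260/4,880/4
print("side mouth",at(q,Q,(u0+193/4-.5,v0+86/4-.5),.091)) 
s=bot.state();T=Ro.from_euler("xyz",s["tool_rot"]).as_matrix();print(s["time_s"],s["position"],T)
for n,X in(("knob",(.5,.206,.18)),):print(T.T@(np.array(X)-s["position"])*100)
```

```text
knob [0.5001 0.2053 0.125 ]
mouth [ 0.5107 -0.3754  0.091 ]
bowl [0.5125 0.0309 0.012 ]
potknob [ 0.515  -0.2143  0.089 ]
side mouth [ 0.5111 -0.3778  0.091 ]
1.4 [0.1667 0.6024 0.25  ] [[-0.9638  0.2667  0.    ]
 [ 0.2667  0.9638  0.    ]
 [-0.      0.     -1.    ]]
[-42.6983 -29.3103   7.0014]
```

Picture and fit agree within 2–3 mm. Targets are knob (0.500, 0.206), mouth (0.511, -0.376) and bowl (0.513, 0.031). First I'll close the fingers as a pointer and turn the tool to yaw 90°, so that tool x is world +y and tool y is world +x.

jog_arm([
  [[0,0,0],7,0],
  [[0,0,0],7,0],
  [[0,0,0],7,0],
  [[0,0,0],7,0],
  [[0,0,0],7,0],
], squeeze=20)

```text
time_s: 1.82
position: [0.1666, 0.6024, 0.25]
tool_rot: [3.142, -0.0, 2.255]
force: [0.0, 0.4, -0.2]
finger_gap: 0.0255
gripper_force: 0.0
```

jog_arm([
  [[0,0,0],7,0],
  [[0,0,0],7,0],
  [[0,0,0],7,0],
  [[0,0,0],7,0],
  [[0,0,0],7,0],
])

```text
time_s: 2.23
position: [0.1666, 0.6024, 0.25]
tool_rot: [3.142, -0.0, 1.644]
force: [-0.0, 0.6, -0.5]
finger_gap: 0.0003
gripper_force: 0.0
```

jog_arm([
  [[0,0,0],4.5,0],
  [[0,0,0],0,0],
  [[0,0,0],0,0],
  [[0,0,0],0,0],
  [[0,0,0],0,0],
])

```text
time_s: 2.65
position: [0.1666, 0.6024, 0.25]
tool_rot: [-3.142, -0.0, 1.573]
force: [0.5, -0.6, 0.4]
finger_gap: 0.0002
gripper_force: 0.0
```

jog_arm([
  [[-2.6,1.7,0],0,0],
  [[-2.6,1.7,0],0,0],
  [[-2.6,1.7,0],0,0],
  [[-2.6,1.7,0],0,0],
  [[-2.6,1.7,0],0,0],
])

```text
time_s: 3.07
position: [0.2524, 0.4711, 0.2501]
tool_rot: [3.141, -0.0, 1.573]
force: [1.1, 0.3, 0.7]
finger_gap: -0.0
gripper_force: 0.0
```

jog_arm([
  [[-2.6,1.7,0],0,0],
  [[-2.6,1.7,0],0,0],
  [[-2.6,1.7,0],0,0],
  [[-2.6,1.7,0],0,0],
  [[-2.6,1.7,0],0,0],
])

```text
time_s: 3.48
position: [0.3375, 0.3411, 0.2503]
tool_rot: [3.141, -0.001, 1.573]
force: [0.9, 0.6, 0.9]
finger_gap: 0.0003
gripper_force: 0.0
```

jog_arm([
  [[-2.6,1.7,0],0,0],
  [[-2.6,1.7,0],0,0],
  [[-2.6,1.7,0],0,0],
  [[-2.6,1.7,0],0,0],
  [[-2.6,1.0,0],0,0],
])

```text
time_s: 3.9
position: [0.4165, 0.211, 0.2504]
tool_rot: [3.14, -0.001, 1.572]
force: [0.6, 0.1, 0.3]
finger_gap: -0.0005
gripper_force: 0.0
```

Run:
```python
from h import *
for c in("top","side"):
    p,R=snap(c);cv2.imwrite(f"pics/{c}2.png",p["img"])
print(bot.state()["position"],bot.state()["q"])
cv2.imwrite("pics/m2.png",cv2.resize(np.hstack([cv2.imread("pics/top2.png"),cv2.imread("pics/side2.png")]),(800,300)))
```

```text
[0.41678638 0.2078596  0.25043098] [-1.02997469  0.1744819   0.53052135  1.97666663 -0.10215173  1.01576848
 -0.4573315 ]
```

View pics/m2.png

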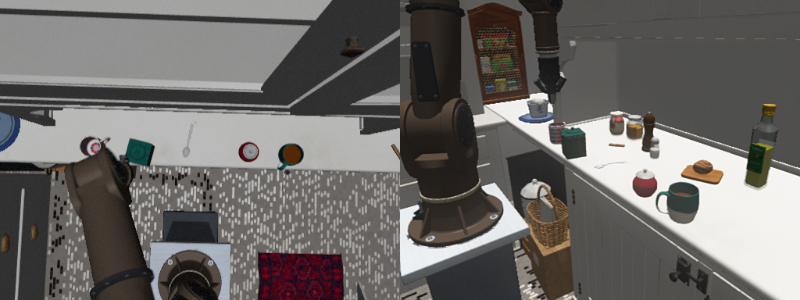

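The arm now stands clear in front of the tin, which shows at about (140,152) in the half-size top view. Next I'll ease in over the knob.

jog_arm([
  [[0,0.8,0.8],0,0],
  [[0,0.8,0.8],0,0],
  [[0,0.8,0.8],0,0],
  [[-0.1,0.8,0.8],0,0],
  [[-0.1,0.8,0.8],0,0],
])

```text
time_s: 4.42
position: [0.4554, 0.2111, 0.2086]
tool_rot: [-3.141, 0.001, 1.573]
force: [-0.4, 0.1, 0.1]
finger_gap: -0.0
gripper_force: 0.0
```

jog_arm([
  [[0,0.9,0.6],0,0],
  [[0,0.9,0.6],0,0],
  [[0,0.9,0.6],0,0],
  [[0,0.9,0.6],0,0],
  [[0,0.7,0.6],0,0],
])

```text
time_s: 4.83
position: [0.4991, 0.2106, 0.1794]
tool_rot: [3.141, -0.0, 1.571]
force: [-0.3, -0.6, 0.1]
finger_gap: -0.0001
gripper_force: 0.0
```

Run:
```python
from h import *
ims=[]
s=bot.state()
for c,(w,h) in(("top",(140,105)),("side",(140,105))):
    p,R=snap(c);u,v=proj(p,R,(.5,.206,.15)).astype(int);cv2.imwrite("pics/t.png",p["img"]);im=p["img"][max(v-75,0):max(v-75,0)+150,max(u-100,0):max(u-100,0)+200];ims.append(cv2.resize(im,(400,300),interpolation=2))
    for o in bot.outline_of(p,"tin_knob")[:1]:print(c,o["point"])
print(s["time_s"],s["position"],s["q"]);cv2.imwrite("pics/m3.png",np.hstack(ims))
```

```text
top [184.2, 193.8]
side [224.9, 183.5]
4.8333 [0.49913887 0.21059785 0.17943688] [-0.87551368  0.39646353  0.50791234  1.89664997 -0.24036028  0.90803132
 -0.25107183]
```

View pics/m3.png

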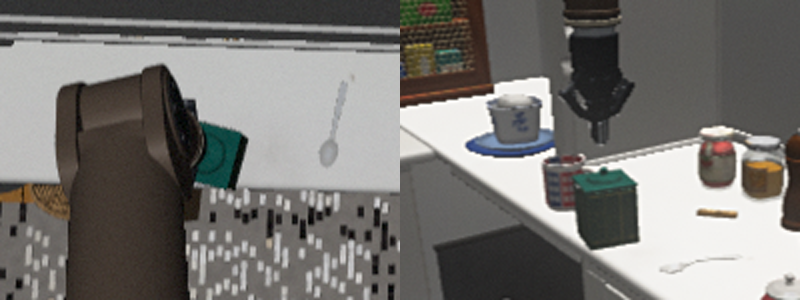

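The side view shows the closed fingertips straight above the tin's knob, tip at (602,140) and knob at (604,170), a few cm clear. I'll make a small correction and hold.

jog_arm([
  [[-0.2,0,0.2],0,0],
  [[-0.2,0,0.2],0,0],
  [[0,0,0],0,0],
  [[0,0,0],0,0],
  [[0,0,0],0,0],
])

```text
time_s: 5.45
position: [0.4978, 0.2067, 0.1762]
tool_rot: [3.141, -0.0, 1.572]
force: [0.8, -0.5, -0.4]
finger_gap: 0.0001
gripper_force: 0.0
```

jog_arm([
  [[0,0,0],0,0],
  [[0,0,0],0,0],
  [[0,0,0],0,0],
  [[0,0,0],0,0],
  [[0,0,0],0,0],
])

```text
time_s: 5.87
position: [0.4979, 0.2066, 0.176]
tool_rot: [3.142, -0.0, 1.571]
force: [-0.3, -1.1, -0.3]
finger_gap: -0.0001
gripper_force: 0.0
```

jog_arm([
  [[0,0,0],0,0],
  [[0,0,0],0,0],
  [[0,0,0],0,0],
  [[0,0,0],0,0],
  [[0,0,0],0,0],
])

```text
time_s: 6.28
position: [0.4978, 0.2066, 0.176]
tool_rot: [-3.142, -0.0, 1.571]
force: [-0.2, 0.4, -0.3]
finger_gap: 0.0
gripper_force: 0.0
```

jog_arm([
  [[0,0,0],0,0],
  [[0,0,0],0,0],
  [[0,0,0],0,0],
  [[0,0,0],0,0],
  [[0,0,0],0,0],
])

```text
time_s: 6.7
position: [0.4979, 0.2066, 0.176]
tool_rot: [3.142, -0.0, 1.571]
force: [0.6, 0.4, -0.5]
finger_gap: -0.0002
gripper_force: 0.0
```

jog_arm([
  [[0,0,0],0,0],
  [[0,0,0],0,0],
  [[0,0,0],0,0],
  [[0,0,0],0,0],
  [[0,0,0],0,0],
])

```text
time_s: 7.12
position: [0.4978, 0.2066, 0.176]
tool_rot: [-3.142, -0.0, 1.571]
force: [-0.2, 0.4, -0.5]
finger_gap: -0.0003
gripper_force: 0.0
```

jog_arm([
  [[0,0,0],0,0],
  [[0,0,0],0,0],
  [[0,0,0],0,0],
  [[0,0,0],0,0],
  [[0,0,0],0,0],
])

```text
time_s: 7.53
position: [0.4978, 0.2066, 0.176]
tool_rot: [-3.142, 0.0, 1.571]
force: [-0.6, 0.4, -0.6]
finger_gap: -0.0004
gripper_force: 0.0
```

jog_arm([
  [[0,0,0],0,0],
  [[0,0,0],0,0],
  [[0,0,0],0,0],
  [[0,0,0],0,0],
  [[0,0,0],0,0],
])

```text
time_s: 7.95
position: [0.4979, 0.2066, 0.176]
tool_rot: [3.142, -0.0, 1.571]
force: [-0.4, 0.5, -0.0]
finger_gap: 0.0005
gripper_force: 0.0
```

jog_arm([
  [[0,0,0],0,0],
  [[0,0,0],0,0],
  [[0,0,0],0,0],
  [[0,0,0],0,0],
  [[0,0,0],0,0],
])

```text
time_s: 8.37
position: [0.4978, 0.2067, 0.176]
tool_rot: [-3.142, -0.0, 1.571]
force: [-0.2, 0.6, -0.3]
finger_gap: 0.0002
gripper_force: 0.0
```

jog_arm([
  [[0,-1.5,-1],0,0],
  [[0,-2.2,-1],0,0],
  [[0,-2.2,-1],0,0],
  [[0,-2.2,-1],0,0],
  [[-1,-2.2,0],0,0],
])

```text
time_s: 8.78
position: [0.3948, 0.1983, 0.2174]
tool_rot: [3.139, -0.002, 1.573]
force: [0.3, 0.1, 0.2]
finger_gap: 0.0001
gripper_force: 0.0
```

jog_arm([
  [[-2.5,0,0],0,0],
  [[-2.5,0,0],0,0],
  [[-2.5,0,0],0,0],
  [[-2.5,0,0],0,0],
  [[-2.5,0,0],0,0],
])

```text
time_s: 9.2
position: [0.3948, 0.0705, 0.2162]
tool_rot: [3.141, -0.001, 1.572]
force: [1.1, -0.3, 0.2]
finger_gap: 0.0001
gripper_force: 0.0
```

jog_arm([
  [[-2.5,0,0],0,0],
  [[-2.5,0,0],0,0],
  [[-2.5,0,0],0,0],
  [[-2.5,0,0],0,0],
  [[-2.5,0,0],0,0],
])

```text
time_s: 9.62
position: [0.3949, -0.0547, 0.2162]
tool_rot: [3.141, -0.0, 1.571]
force: [0.9, 1.0, -0.3]
finger_gap: 0.0001
gripper_force: 0.0
```

```bash
python3 -c "
from h import *
s=bot.state();print(s['position'],np.round(s['q'],2))"
```

```text
[ 0.39486862 -0.05466468  0.21618033] [-0.67  0.09  0.75  2.17 -0.08  0.9   0.12]
```

jog_arm([
  [[-2.5,0,0],0,0],
  [[-2.5,0,0],0,0],
  [[-2.5,0,0],0,0],
  [[-2.5,0,0],0,0],
  [[-2.5,0,0],0,0],
])

```text
time_s: 10.03
position: [0.395, -0.1796, 0.2162]
tool_rot: [3.141, -0.0, 1.572]
force: [0.3, 0.3, -0.5]
finger_gap: -0.0
gripper_force: 0.0
```

jog_arm([
  [[-2.5,0,0],0,0],
  [[-2.5,0,0],0,0],
  [[-2.5,0,0],0,0],
  [[-2.5,0,0],0,0],
  [[-2.5,0,0],0,0],
])

```text
time_s: 10.45
position: [0.3951, -0.3046, 0.216]
tool_rot: [3.141, -0.0, 1.572]
force: [-0.1, 0.2, 0.9]
finger_gap: -0.0
gripper_force: 0.0
```

jog_arm([
  [[-2.5,0,0],0,0],
  [[-2.5,0,0],0,0],
  [[-2.0,0,0],0,0],
  [[0,0,0],0,0],
  [[0,0,0],0,0],
])

```text
time_s: 10.87
position: [0.3947, -0.3744, 0.2158]
tool_rot: [-3.141, 0.0, 1.569]
force: [-0.1, 1.1, -0.2]
finger_gap: -0.0004
gripper_force: 0.0
```

```bash
python3 -c "
from h import *
s=bot.state();print(s['position'],np.round(s['q'],2))"
```

```text
[ 0.39465872 -0.3744084   0.21583723] [ 0.07  0.41  0.82  1.86 -0.35  1.02  1.03]
```

jog_arm([
  [[0,1.4,0.5],0,0],
  [[0,1.4,0.5],0,0],
  [[0,1.4,0.5],0,0],
  [[0,1.4,0.5],0,0],
  [[0,1.4,0.5],0,0],
])

```text
time_s: 11.28
position: [0.4675, -0.3723, 0.1901]
tool_rot: [-3.141, -0.001, 1.574]
force: [0.4, -0.5, 0.6]
finger_gap: 0.0
gripper_force: 0.0
```

jog_arm([
  [[-0.1,1.4,0.7],0,0],
  [[-0.1,1.4,0.7],0,0],
  [[0,1.2,0.8],0,0],
  [[0,0.6,0.8],0,0],
  [[0,0,0.8],0,0],
])

```text
time_s: 11.7
position: [0.513, -0.3746, 0.1516]
tool_rot: [-3.141, -0.0, 1.574]
force: [0.8, -0.1, 0.0]
finger_gap: 0.0003
gripper_force: 0.0
```

jog_arm([
  [[0,0,0.5],0,0],
  [[0,0,0.3],0,0],
  [[0,0,0],0,0],
  [[0,0,0],0,0],
  [[0,0,0],0,0],
])

```text
time_s: 12.12
position: [0.511, -0.3757, 0.1456]
tool_rot: [3.141, 0.0, 1.571]
force: [0.2, -0.0, 0.2]
finger_gap: 0.0003
gripper_force: 0.0
```

Run:
```python
from h import *
ims=[]
s=bot.state()
for c in("top","side"):
    p,R=snap(c);u,v=np.round(proj(p,R,(.511,-.376,.12))).astype(int);im=p["img"][v-75:v+75,u-100:u+100].copy()
    ims.append(cv2.resize(im,(400,300),interpolation=2))
print(s["time_s"],s["position"],s["q"]);cv2.imwrite("pics/m4.png",np.hstack(ims))
```

```text
12.1167 [ 0.51100987 -0.37572283  0.14558079] [ 0.08828186  0.63268489  0.72240437  1.70939923 -0.48804106  0.98690296
  0.99052861]
```

View pics/m4.png

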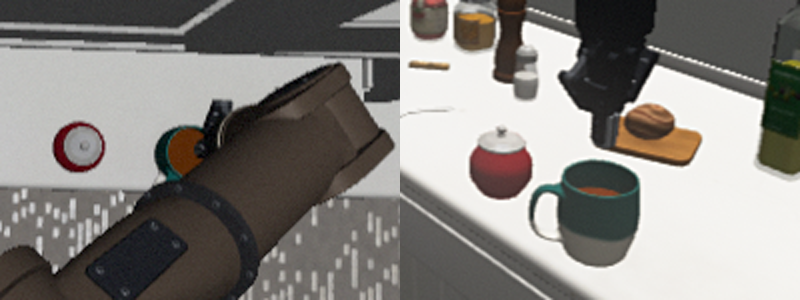

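The side view shows the fingertips at (605,145), above the middle of the teal mug's mouth at (600,182), clear of the rim. The mug is undisturbed, so I'll hold.

jog_arm([
  [[0,0,0],0,0],
  [[0,0,0],0,0],
  [[0,0,0],0,0],
  [[0,0,0],0,0],
  [[0,0,0],0,0],
])

```text
time_s: 12.63
position: [0.5113, -0.3754, 0.145]
tool_rot: [3.142, -0.0, 1.571]
force: [0.4, 0.1, -0.5]
finger_gap: 0.0001
gripper_force: 0.0
```

jog_arm([
  [[0,0,0],0,0],
  [[0,0,0],0,0],
  [[0,0,0],0,0],
  [[0,0,0],0,0],
  [[0,0,0],0,0],
])

```text
time_s: 13.05
position: [0.5112, -0.3754, 0.145]
tool_rot: [-3.142, -0.0, 1.571]
force: [-0.6, 0.4, -0.5]
finger_gap: -0.0
gripper_force: 0.0
```

jog_arm([
  [[0,0,0],0,0],
  [[0,0,0],0,0],
  [[0,0,0],0,0],
  [[0,0,0],0,0],
  [[0,0,0],0,0],
])

```text
time_s: 13.47
position: [0.5112, -0.3754, 0.145]
tool_rot: [-3.142, -0.0, 1.571]
force: [-0.6, 0.3, 0.1]
finger_gap: -0.0001
gripper_force: 0.0
```

jog_arm([
  [[0,0,0],0,0],
  [[0,0,0],0,0],
  [[0,0,0],0,0],
  [[0,0,0],0,0],
  [[0,0,0],0,0],
])

```text
time_s: 13.88
position: [0.5113, -0.3754, 0.145]
tool_rot: [3.142, -0.0, 1.571]
force: [-0.3, 0.2, -0.1]
finger_gap: 0.0
gripper_force: 0.0
```

jog_arm([
  [[0,0,0],0,0],
  [[0,0,0],0,0],
  [[0,0,0],0,0],
  [[0,0,0],0,0],
  [[0,0,0],0,0],
])

```text
time_s: 14.3
position: [0.5113, -0.3754, 0.145]
tool_rot: [3.142, -0.0, 1.571]
force: [0.4, -0.1, -0.6]
finger_gap: -0.0003
gripper_force: 0.0
```

jog_arm([
  [[0,0,0],0,0],
  [[0,0,0],0,0],
  [[0,0,0],0,0],
  [[0,0,0],0,0],
  [[0,0,0],0,0],
])

```text
time_s: 14.72
position: [0.5112, -0.3754, 0.145]
tool_rot: [3.142, -0.0, 1.571]
force: [0.1, 0.7, -0.6]
finger_gap: -0.0001
gripper_force: 0.0
```

jog_arm([
  [[0,0,0],0,0],
  [[0,0,0],0,0],
  [[0,0,0],0,0],
  [[0,0,0],0,0],
  [[0,0,0],0,0],
])

```text
time_s: 15.13
position: [0.5112, -0.3754, 0.145]
tool_rot: [-3.142, -0.0, 1.571]
force: [0.1, 0.7, 0.2]
finger_gap: 0.0001
gripper_force: 0.0
```

jog_arm([
  [[0,-1.4,-1.4],0,0],
  [[0,-2.3,-1.4],0,0],
  [[0,-2.5,-1.4],0,0],
  [[0,-2.5,-1.4],0,0],
  [[0,-2.4,-1.4],0,0],
])

```text
time_s: 15.55
position: [0.3988, -0.3754, 0.2155]
tool_rot: [-3.141, -0.0, 1.571]
force: [-0.7, 0.9, 1.0]
finger_gap: -0.0002
gripper_force: 0.0
```

jog_arm([
  [[2.5,0,0],0,0],
  [[2.5,0,0],0,0],
  [[2.5,0,0],0,0],
  [[2.5,0,0],0,0],
  [[2.5,0,0],0,0],
])

```text
time_s: 15.97
position: [0.3999, -0.2494, 0.2151]
tool_rot: [3.141, -0.0, 1.571]
force: [0.4, 1.0, 0.1]
finger_gap: -0.0005
gripper_force: 0.0
```

jog_arm([
  [[2.5,0,0],0,0],
  [[2.5,0,0],0,0],
  [[2.5,0,0],0,0],
  [[2.5,0,0],0,0],
  [[2.5,0,0],0,0],
])

```text
time_s: 16.38
position: [0.3999, -0.1244, 0.2151]
tool_rot: [3.141, -0.0, 1.571]
force: [0.6, -0.3, -0.0]
finger_gap: -0.0
gripper_force: 0.0
```

jog_arm([
  [[2.5,0,0],0,0],
  [[2.5,0,0],0,0],
  [[2.5,0,0],0,0],
  [[2.5,0,0],0,0],
  [[2.5,0,0],0,0],
])

```text
time_s: 16.8
position: [0.3998, 0.0007, 0.2152]
tool_rot: [3.141, -0.001, 1.571]
force: [0.8, 0.3, 0.5]
finger_gap: -0.0003
gripper_force: 0.0
```

jog_arm([
  [[2.0,0,0],0,0],
  [[1.0,0,0],0,0],
  [[0,0,0],0,0],
  [[0,0,0],0,0],
  [[0,0,0],0,0],
])

```text
time_s: 17.22
position: [0.4, 0.0286, 0.2151]
tool_rot: [3.141, 0.0, 1.57]
force: [0.9, -0.4, 0.4]
finger_gap: -0.0001
gripper_force: 0.0
```

jog_arm([
  [[0.2,1.2,0.8],0,0],
  [[0,1.6,0.8],0,0],
  [[0,1.6,0.8],0,0],
  [[0,1.6,0.8],0,0],
  [[0,1.6,0.8],0,0],
])

```text
time_s: 17.63
position: [0.4768, 0.0301, 0.1746]
tool_rot: [3.141, 0.0, 1.57]
force: [-0.7, -0.4, 0.4]
finger_gap: 0.0002
gripper_force: 0.0
```

jog_arm([
  [[0,1.6,0.8],0,0],
  [[0,1.4,0.8],0,0],
  [[0,0.7,0.8],0,0],
  [[0,0,0.8],0,0],
  [[0,0,0.8],0,0],
])

```text
time_s: 18.05
position: [0.5125, 0.0307, 0.1343]
tool_rot: [-3.141, 0.0, 1.57]
force: [0.6, -0.5, 0.2]
finger_gap: -0.0003
gripper_force: 0.0
```

Run:
```python
from h import *
ims=[]
s=bot.state()
for c in("top","side"):
    p,R=snap(c);u,v=np.round(proj(p,R,(.513,.031,.05))).astype(int);im=p["img"][v-75:v+75,u-100:u+100].copy()
    ims.append(cv2.resize(im,(400,300),interpolation=2))
print(s["time_s"],s["position"],s["q"]);cv2.imwrite("pics/m5.png",np.hstack(ims))
```

```text
18.05 [0.51251978 0.03069055 0.13429702] [-0.63717025  0.44182906  0.63923764  2.01604414 -0.36398261  0.79718348
  0.21410242]
```

View pics/m5.png

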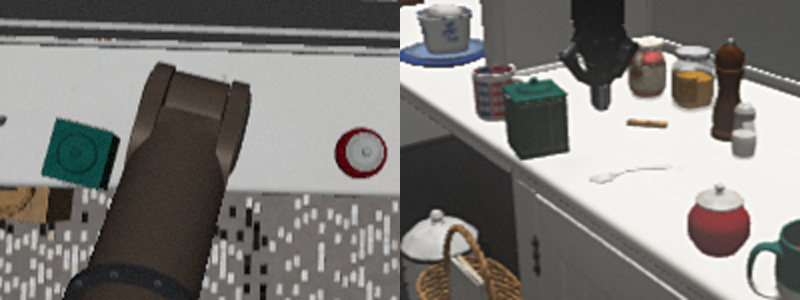

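The tip at (601,107) stands straight above the bowl at (600,178), and the tin and pot are clear on both sides. I'll lower and hold.

jog_arm([
  [[0,0,0.7],0,0],
  [[0,0,0.7],0,0],
  [[0,0,0.7],0,0],
  [[0,0,0.7],0,0],
  [[0,0,0.7],0,0],
])

```text
time_s: 18.57
position: [0.5128, 0.0318, 0.0994]
tool_rot: [-3.142, -0.0, 1.572]
force: [0.7, 0.1, -0.1]
finger_gap: 0.0
gripper_force: 0.0
```

jog_arm([
  [[0,0,0.7],0,0],
  [[0,0,0.7],0,0],
  [[0,0,0.7],0,0],
  [[0,0,0.6],0,0],
  [[0,0,0.4],0,0],
])

```text
time_s: 18.98
position: [0.5127, 0.0316, 0.0681]
tool_rot: [-3.141, 0.0, 1.572]
force: [-0.5, 0.4, -0.0]
finger_gap: 0.0001
gripper_force: 0.0
```

jog_arm([
  [[0,0,0],0,0],
  [[0,0,0],0,0],
  [[0,0,0],0,0],
  [[0,0,0],0,0],
  [[0,0,0],0,0],
])

```text
time_s: 19.4
position: [0.5132, 0.0317, 0.0693]
tool_rot: [3.141, -0.0, 1.572]
force: [0.2, -0.4, 0.1]
finger_gap: 0.0001
gripper_force: 0.0
```

Run:
```python
from h import *
ims=[]
s=bot.state()
for c in("top","side"):
    p,R=snap(c);u,v=np.round(proj(p,R,(.513,.031,.05))).astype(int);im=p["img"][v-75:v+75,u-100:u+100].copy()
    ims.append(cv2.resize(im,(400,300),interpolation=2))
print(s["time_s"],s["position"],s["force"]);cv2.imwrite("pics/m6.png",np.hstack(ims))
```

```text
19.4 [0.51323462 0.03169773 0.06931795] [ 0.17628947 -0.37482391  0.13807598]
```

View pics/m6.png

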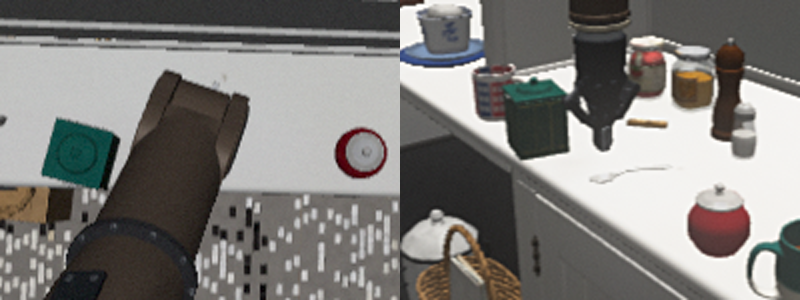

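The fingertips at (603,150) are about 3.8 cm above the bowl at (600,178), and nothing has been disturbed. I'll lower half a centimetre and hold.

jog_arm([
  [[0,0,0.3],0,0],
  [[0,0,0.2],0,0],
  [[0,0,0],0,0],
  [[0,0,0],0,0],
  [[0,0,0],0,0],
])

```text
time_s: 19.92
position: [0.513, 0.0316, 0.0639]
tool_rot: [-3.141, 0.0, 1.571]
force: [0.7, 0.1, 0.1]
finger_gap: 0.0001
gripper_force: 0.0
```

jog_arm([
  [[0,0,0],0,0],
  [[0,0,0],0,0],
  [[0,0,0],0,0],
  [[0,0,0],0,0],
  [[0,0,0],0,0],
])

```text
time_s: 20.33
position: [0.513, 0.0316, 0.064]
tool_rot: [3.142, -0.0, 1.571]
force: [-0.1, -0.3, -0.4]
finger_gap: -0.0001
gripper_force: 0.0
```

jog_arm([
  [[0,0,0],0,0],
  [[0,0,0],0,0],
  [[0,0,0],0,0],
  [[0,0,0],0,0],
  [[0,0,0],0,0],
])

```text
time_s: 20.75
position: [0.513, 0.0316, 0.064]
tool_rot: [3.142, -0.0, 1.571]
force: [0.5, -0.4, -0.1]
finger_gap: -0.0002
gripper_force: 0.0
```

jog_arm([
  [[0,0,0],0,0],
  [[0,0,0],0,0],
  [[0,0,0],0,0],
  [[0,0,0],0,0],
  [[0,0,0],0,0],
])

```text
time_s: 21.17
position: [0.513, 0.0316, 0.064]
tool_rot: [-3.142, -0.0, 1.571]
force: [-0.0, 0.1, -0.4]
finger_gap: -0.0003
gripper_force: 0.0
```

jog_arm([
  [[0,0,0],0,0],
  [[0,0,0],0,0],
  [[0,0,0],0,0],
  [[0,0,0],0,0],
  [[0,0,0],0,0],
])

```text
time_s: 21.58
position: [0.513, 0.0316, 0.064]
tool_rot: [3.142, -0.0, 1.572]
force: [-0.1, -0.4, -0.0]
finger_gap: -0.0002
gripper_force: 0.0
```

jog_arm([
  [[0,0,0],0,0],
  [[0,0,0],0,0],
  [[0,0,0],0,0],
  [[0,0,0],0,0],
  [[0,0,0],0,0],
])

```text
time_s: 22.0
position: [0.513, 0.0316, 0.064]
tool_rot: [-3.142, -0.0, 1.572]
force: [1.4, -0.4, 0.3]
finger_gap: 0.0001
gripper_force: 0.0
```

jog_arm([
  [[0,0,0],0,0],
  [[0,0,0],0,0],
  [[0,0,0],0,0],
  [[0,0,0],0,0],
  [[0,0,0],0,0],
])

```text
time_s: 22.42
position: [0.513, 0.0316, 0.064]
tool_rot: [-3.142, 0.0, 1.571]
force: [-0.6, -0.1, -0.3]
finger_gap: 0.0
gripper_force: 0.0
```

jog_arm([
  [[0,0,0],0,0],
  [[0,0,0],0,0],
  [[0,0,0],0,0],
  [[0,0,0],0,0],
  [[0,0,0],0,0],
])

```text
time_s: 22.83
position: [0.513, 0.0317, 0.064]
tool_rot: [3.142, -0.0, 1.572]
force: [1.1, -0.3, 0.0]
finger_gap: 0.0003
gripper_force: 0.0
```

```bash
python3 -c "
from plant import bot
s=bot.state();print(s['time_s'],s['position'],s['force']);print(bot.finish_job())"
```

```text
22.8333 [0.51298763 0.03167215 0.06400567] [ 1.07642495 -0.32042519  0.0056954 ]
the job is handed in; nothing more can be done
None
```

The arm pointed at the tea tin's knob, then the teal mug's mouth, then the teaspoon's bowl, holding still over 2 s at each about 3–4 cm clear; it touched nothing and was handed in at 22.8 s, still pointing at the bowl.

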